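# Tip the bearing caps into the wash pan

## Task

Pick up the aluminium tray by its upright wooden grip with the two bearing caps on it, carry it over to the round steel wash pan (not the white rectangular tub) and tip it so that both caps slide off the open front edge into the pan. Then set the empty tray back down flat on the bench and let go of it; leave the pan standing flat on the bench.

Things in the scene. Friction and masses are not known exactly. Their poses are not given: they have to be found in the camera images.
- tray_grip (a point): Middle of the upright wooden grip plate on an aluminium tray (150 x 110 mm, 0.28 kg). Tray axes: z up, -x to its open front edge, facing the robot within 40 deg. Plate 14 mm thick (x), 60 wide (y), top 22 above this point; fingers close along x. Point is 66 mm above the tray's underside, 117 behind the front edge, 33 ahead of the back. Floor 3 mm thick; side and back walls 25 high, no front wall.
- cap_a_mid (a point): Centre of a dark steel bearing cap, a loose saddle-shaped block 54 x 20 x 24 mm (x, y, z) with an opening underneath, about 0.09 kg, z up. Starts on the tray in front of and lower than the grip, its top 27 mm above the tray's underside. It slides off once the tray is tipped front-down by about 25 degrees; 45 degrees is ample.
- cap_b_mid (a point): Centre of the other bearing cap, the same as the first, beside it on the tray.
- pan_floor (a point): Centre of the inner floor of the round steel wash pan (4 mm above the bench), z up. The pan is open-topped, 60 mm high, 210 mm across at the rim and 170 mm across at the foot, with 4 mm walls; loose, 0.8 kg. It stands left or right of the tray; a white rectangular tub (210 x 160 x 65 mm) stands on the other side.

How it is judged:
By the outcome, as a careful person would: the job done as asked, in the order asked, and still so for the second after the job is handed in, with the robot touching nothing.
It also fails if it takes over 58 s, if anything falls off the work surface, if the arm or the gripper's body presses on something with over 40 N, if the wrist force passes 120 N, or if a joint passes its speed limit or range.

## Robot

A 6-joint arm with a two-finger parallel gripper is mounted at the origin on the work surface. World frame = base frame: x ahead of the robot, y to its left, z up, the work surface at z = 0. Lengths are in m, angles in rad, forces in N, time in s.
With the tool pointing down it reaches from about 0.3 to 0.875 m from the base axis. Payload 6.4 kg.
Tool frame: the origin (TCP) lies between the finger pads; the fingertips stand 25 mm ahead of it and the grasp point (between the pads) lies 6 mm ahead of it; z points along the fingers, y is the line along which they close (so a half turn about z gives the same grasp; the last joint's range is limited). The gripper opens to 85 mm and grips with 20 to 120 N. Pads are 22 mm wide; open, the fingers measure 114 mm over their backs; the gripper's body (76 mm by 85 mm) begins 54 mm behind the grasp point. The pads swing forward as they close: fully open they stand 13 mm farther back than shut.
Start: joints at [1.103, 0.181, 1.607, -0, 1.354, -0.206], TCP at [0.149, 0.555, 0.256] pointing down, gripper open.
Joint ranges: [-2.99, 2.99], [-0.89, 2.07], [0.3, 2.58], [-1.14, 4.28], [0, 2.63], [-3.12, 3.12]. Speed limits (rad/s): [2.57, 2.57, 3.01, 3.14, 3.14, 3.14].

## Interface

Orientations are given as a unit quaternion [w, x, y, z].
In Python, from bench import ctrl gives the robot as it stands.
- The arm moves only by the tool servo_tool, never from a script. Its argument "series" is text: rows parted by semicolons, each of 7 numbers parted by spaces: the gripper command: -1 is fully open, 1 is shut, values between are in proportion, then the shift along the tool's x, y, z in m, then the turn, a rotation vector about the tool's x, y, z in degrees. A call has 1 to 12 rows; each row is the pose to reach, as a shift and turn from the pose commanded when the call began, along the tool's axes at that moment; what a row does not reach only later rows make up. A row lasts 1/12 s, in which the tool goes at most 41.7 mm and 7.16 degrees, less where a joint would pass 70% of its speed; a pose out of reach is approached as far as the arm can. A call with a gripper value outside its range is refused whole. The fingers move at their own pace and stop on an object; the grip force is fixed at half the most. Time passes only in rows, so rows that repeat a pose let the fingers close. It gives the time, the measured TCP pose, the force, the opening and the grip force at its end, in the units of the state.
- ctrl.get_obs(): the state, without advancing time (a new reading comes with each control period).
- ctrl.camera(name): name is "scene" or "top" or "wrist"; returns a dict with "img" (400x640x3 uint8, red, green, blue), "z_map" (400x640 float32, m along the optical axis (not along the pixel's ray), 0 where there is no reading), "fovy" (degrees; the focal length in pixels is half the picture's height over the tangent of half this angle, whatever the lens; pixels are square), "cx", "cy" (the principal point, pixels), "k1" (the pictures are not rectified: a ray, as slopes to the right and down, at radius r is drawn at 1 + k1 r^2 times it, then the intrinsics apply), "extrinsics" (4x4, takes a point from camera to world coordinates); the wrist camera has in their place "T_tool_cam" (4x4, takes a point from camera to tool coordinates, whose origin is the TCP and whose axes are the flange's). Camera axes: x right, y down, z forward; pixel columns grow to the right and rows downward; lengths in m; the calibration is good to about 2 mm. A picture is of the moment at which its call begins: read the wrist's pose just before it.
- ctrl.hand_in(): hands the job in; it is judged then, once.
The state is a dict: "time_s": time; "q": joint angles; "dq": joint speeds; "joint_efforts": joint torques, N m; "eef_pos": TCP position; "eef_rot": TCP orientation; "wrist_force": force on the tool from outside, world axes, zero at the start; "torque": the same for the moment, N m; "opening": opening from 0.0 (shut) to 1.0 (fully open); "grasp_force": force on a finger pad.
Only numpy, scipy, OpenCV 4.12 (cv2) and the standard library are available. Lean on these libraries where they do the work, as an engineer would, in place of code of your own. Each camera call takes 0.05 s, during which the arm holds its last target. There are 200 camera calls.

## Working session

There is one attempt and no reset: what is moved stays moved. The work goes in short steps, Python scripts to look and compute and a tool call to move; the robot and the scene stay as the last step left them, time stands still between calls to the robot, and variables do not carry over. Pictures are saved under pics/ and viewed, at most 10 in all, crops included, and the job is handed in when it is done.

Besides the shell and the picture viewer there is one more tool, called by a JSON object that holds its "api" and its "payload". servo_tool: Moves the arm, as the interface text tells. Its arguments: {"type":"object","properties":{"series":{"type":"string"}},"required":["series"]}

```bash
mkdir -p pics; cat > h.py <<'E'
import numpy as np, cv2
from scipy.spatial.transform import Rotation as R
from bench import ctrl
def rot(o): q=o["eef_rot"]; return R.from_quat([q[1],q[2],q[3],q[0]])
def cam(n,f=None):
    o=ctrl.get_obs(); c=ctrl.camera(n)
    if n=="wrist":
        T=np.eye(4);T[:3,:3]=rot(o).as_matrix();T[:3,3]=o["eef_pos"];c["E"]=T@np.array(c["T_tool_cam"])
    else: c["E"]=np.array(c["extrinsics"])
    if f: cv2.imwrite("pics/"+f,c["img"][:,:,::-1])
    return c
def cloud(c):
    h,w=c["z_map"].shape; f=h/2/np.tan(np.radians(c["fovy"])/2)
    v,u=np.mgrid[:h,:w]; p=np.stack([(u-c["cx"])/f,(v-c["cy"])/f],-1); s=p.copy()
    for _ in range(8): s=p/(1+c["k1"]*(s**2).sum(-1,keepdims=True))
    z=c["z_map"][...,None]; P=np.concatenate([s*z,z],-1)
    W=P@c["E"][:3,:3].T+c["E"][:3,3]; W[c["z_map"]<=0]=np.nan
    return W
E
python3 - <<'E'
from h import *
c=cam("top","top.png");np.save("top.npy",cloud(c))
o=ctrl.get_obs();print(o["eef_pos"],rot(o).as_matrix().round(3),o["time_s"])
E
```

```text
[0.1485762  0.55496056 0.25541005] [[-0.966  0.259 -0.001]
 [ 0.259  0.966 -0.002]
 [ 0.    -0.002 -1.   ]] 0.05
```

View pics/top.png

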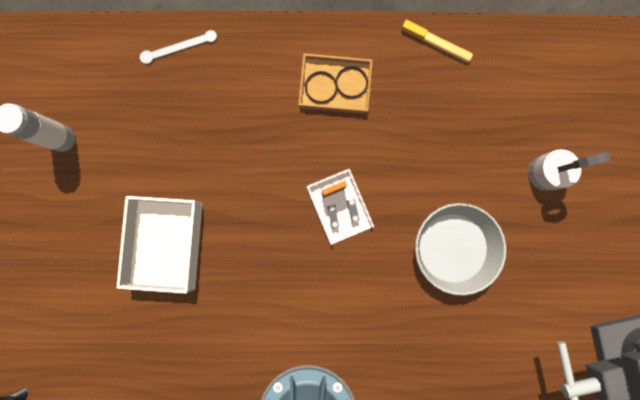

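The top view shows the tray at about (340,207) with its orange grip at (335,188) and the caps at (335,218) and (353,212). The round pan is at (460,250), and the white tub is at (160,245) on the other side.

```bash
python3 - <<'E'
from h import *
W=np.load("top.npy"); im=cv2.imread("pics/top.png")
for u,v in [(335,188),(326,192),(345,183),(308,185),(349,171),(332,242),(373,225),(340,200),(335,226),(353,220),(333,207),(350,204),(460,250),(417,250),(504,250),(460,206),(460,294),(160,245)]: print(u,v,W[v,u].round(3))
hsv=cv2.cvtColor(im,cv2.COLOR_BGR2HSV)
m=np.zeros(W.shape[:2],bool); m[165:250,300:380]=1
g=m&(W[...,2]>.078)&(W[...,2]<.1)
P=W[g]; print("grip",len(P),P.mean(0)); 
r=cv2.minAreaRect((P[:,:2]*1000).astype(np.float32)); print(r)
t=m&(W[...,2]>.0015)&(W[...,2]<.03); r=cv2.minAreaRect((W[t][:,:2]*1000).astype(np.float32)); print("tray",r)
m[:]=0;m[190:310,400:520]=1
p=m&(W[...,2]>.05)&(W[...,2]<.07);(x,y),rr=cv2.minEnclosingCircle((W[p][:,:2]*1000).astype(np.float32));print("pan",x,y,rr)
cv2.imwrite("pics/crop.png",cv2.resize(im[160:260,290:390],None,fx=6,fy=6,interpolation=cv2.INTER_CUBIC))
E
```

```text
335 188 [ 0.53  -0.063  0.09 ]
326 192 [ 0.521 -0.043  0.086]
345 183 [ 0.542 -0.086  0.084]
308 185 [ 0.547 -0.001  0.002]
349 171 [ 0.578 -0.1    0.025]
332 242 [ 0.408 -0.059  0.004]
373 225 [ 0.449 -0.16   0.   ]
340 200 [ 0.51  -0.079  0.004]
335 226 [ 0.446 -0.065  0.029]
353 220 [ 0.46  -0.108  0.028]
333 207 [ 0.491 -0.061  0.03 ]
350 204 [ 0.498 -0.101  0.028]
460 250 [ 0.388 -0.371  0.003]
417 250 [ 0.39  -0.252  0.06 ]
504 250 [ 0.39  -0.454  0.058]
460 206 [ 0.492 -0.355  0.055]
460 294 [ 0.282 -0.37  -0.001]
160 245 [0.4   0.358 0.004]
grip 170 [ 0.53119744 -0.06166061  0.08654631]
((531.5514526367188, -61.48858642578125), (14.276915550231934, 59.38047790527344), 22.707290649414062)
tray ((493.552978515625, -78.12986755371094), (206.01573181152344, 194.4960174560547), 0.03551575914025307)
pan 392.5962829589844 -353.5131530761719 105.16595458984375
```

View pics/crop.png

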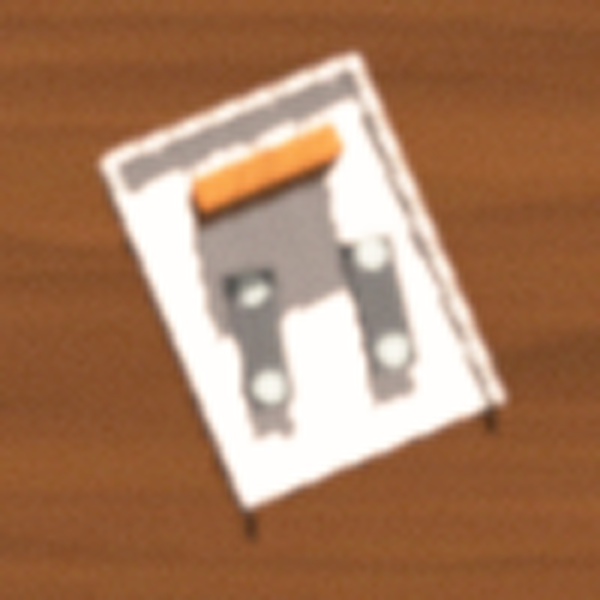

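The crop shows the tray's open front edge facing the robot and the two caps lying along the tray in front of the grip. Measured from depth, the grip is at (0.531, -0.061) with a yaw of 22.7°, and the pan centre is at (0.392, -0.354).

{"api": "servo_tool", "payload": {"series": "-1 -0.02 -0.02 0 0 0 4;-1 -0.05 -0.046 0 0 0 9;-1 -0.08 -0.075 0 0 0 14;-1 -0.11 -0.103 0 0 0 18;-1 -0.14 -0.131 0 0 0 22;-1 -0.17 -0.16 0 0 0 26;-1 -0.2 -0.188 0 0 0 30;-1 -0.23 -0.216 0 0 0 34;-1 -0.26 -0.244 0 0 0 38;-1 -0.28 -0.263 0 0 0 42;-1 -0.295 -0.277 0 0 0 46;-1 -0.3 -0.282 0 0 0 52.3"}}

```text
time_s: 1.05
eef_pos: [0.3667, 0.2029, 0.256]
eef_rot: [0.0, 0.557, 0.831, -0.0]
wrist_force: [0.3, -0.6, -0.3]
opening: 1.003
grasp_force: 0.0
```

```bash
cat > go.py <<'E'
# python3 go.py x y z yaw tilt : shift in tool axes and rotvec (deg) to target TCP pose
from h import *; import sys
x,y,z,yaw,tl=map(float,sys.argv[1:6]); o=ctrl.get_obs(); r=rot(o)
Y=np.array([np.cos(np.radians(yaw)),np.sin(np.radians(yaw)),0]);Z=np.array([0,0,-1.]);X=np.cross(Y,Z)
T=R.from_matrix(np.stack([X,Y,Z],1))*R.from_rotvec([-np.radians(tl),0,0])
print("t",o["time_s"],"pos",np.round(o["eef_pos"],4),"q",np.round(o["q"],2))
print("shift",r.inv().apply(np.array([x,y,z])-o["eef_pos"]).round(4),"turn",np.degrees((r.inv()*T).as_rotvec()).round(2))
E
python3 go.py 0.531 -0.0615 0.2 22.7 0
```

```text
t 1.05 pos [0.3667 0.2029 0.256 ] q [ 0.22 -0.19  1.97 -0.    1.35 -0.17]
shift [-0.3069  0.0516  0.0562] turn [-0.03  0.05 -0.38]
```

{"api": "servo_tool", "payload": {"series": "-1 -0.02 0.003 0 0 0 0;-1 -0.05 0.008 0 0 0 0;-1 -0.08 0.013 0.01 0 0 0;-1 -0.11 0.018 0.01 0 0 0;-1 -0.14 0.024 0.02 0 0 0;-1 -0.17 0.029 0.03 0 0 0;-1 -0.2 0.034 0.04 0 0 0;-1 -0.23 0.039 0.05 0 0 0;-1 -0.26 0.044 0.056 0 0 0;-1 -0.285 0.048 0.056 0 0 0;-1 -0.3 0.05 0.056 0 0 0;-1 -0.306 0.052 0.056 0 0 0"}}

```text
time_s: 2.05
eef_pos: [0.5322, -0.0586, 0.1999]
eef_rot: [-0.0, 0.555, 0.832, -0.0]
wrist_force: [0.7, -0.1, 0.3]
opening: 1.002
grasp_force: 0.0
```

```bash
python3 - <<'E'
from h import *
c=cam("wrist","w1.png");W=cloud(c)
g=(W[...,2]>.078)&(W[...,2]<.1)&(abs(W[...,0]-.531)<.06)&(abs(W[...,1]+.061)<.06)
P=W[g];print(len(P),P[:,2].mean());print(cv2.minAreaRect((P[:,:2]*1000).astype(np.float32)))
E
python3 go.py 0.531 -0.0615 0.07 22.7 0
```

```text
1575 0.08751105967967623
((533.4465942382812, -59.394126892089844), (13.94150447845459, 59.597965240478516), 22.495929718017578)
t 2.1 pos [ 0.5324 -0.0583  0.2001] q [-0.33  0.15  1.76 -0.    1.23 -0.73]
shift [-0.0024 -0.0025  0.1301] turn [-0.    0.01 -0.11]
```

View pics/w1.png

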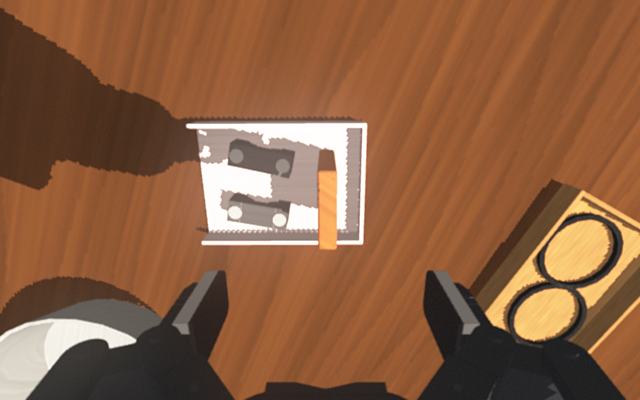

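The wrist view shows the grip plate at about (328,208), between the finger lines. Depth puts its centre at (0.533, -0.059), so I only need to go straight down.

{"api": "servo_tool", "payload": {"series": "-1 -0.001 0.001 0.015 0 0 0;-1 -0.001 0.001 0.035 0 0 0;-1 -0.001 0.001 0.055 0 0 0;-1 -0.001 0.001 0.075 0 0 0;-1 -0.001 0.001 0.095 0 0 0;-1 -0.001 0.001 0.11 0 0 0;-1 -0.001 0.001 0.12 0 0 0;-1 -0.001 0.001 0.127 0 0 0;-1 -0.001 0.001 0.13 0 0 0;-1 -0.001 0.001 0.13 0 0 0;0 -0.001 0.001 0.13 0 0 0;0.3 -0.001 0.001 0.13 0 0 0"}}

```text
time_s: 3.1
eef_pos: [0.5337, -0.0575, 0.0713]
eef_rot: [0.001, 0.554, 0.832, 0.0]
wrist_force: [-0.1, 0.1, 0.3]
opening: 0.743
grasp_force: 0.0
```

{"api": "servo_tool", "payload": {"series": "0.5 0 0 0 0 0 0;0.6 0 0 0 0 0 0;0.7 0 0 0 0 0 0;0.8 0 0 0 0 0 0;0.9 0 0 0 0 0 0;1 0 0 0 0 0 0;1 0 0 0 0 0 0;1 0 0 0 0 0 0;1 0 0 0 0 0 0;1 0 0 0 0 0 0"}}

```text
time_s: 3.93
eef_pos: [0.5331, -0.0575, 0.0707]
eef_rot: [0.0, 0.554, 0.832, -0.0]
wrist_force: [-2.4, -0.4, 5.6]
opening: 0.158
grasp_force: 59.6
```

{"api": "servo_tool", "payload": {"series": "1 0 0 -0.003 0 0 0;1 0 0 -0.01 0 0 0;1 0 0 -0.022 0 0 0;1 0 0 -0.038 0 0 0;1 0 0 -0.056 0 0 0;1 0 0 -0.074 0 0 0;1 0 0 -0.092 0 0 0;1 0 0 -0.11 0 0 0;1 0 0 -0.128 0 0 0;1 0 0 -0.144 0 0 0;1 0 0 -0.156 0 0 0;1 0 0 -0.164 0 0 0"}}

```text
time_s: 4.93
eef_pos: [0.5334, -0.0574, 0.2364]
eef_rot: [0.001, 0.554, 0.832, 0.0]
wrist_force: [-0.1, -0.9, -4.8]
opening: 0.156
grasp_force: 58.7
```

```bash
python3 - <<'E'
import numpy as np
# TCP targets: pre-tilt point above pan (flat) and tilted; grip point g ; TCP = g - .004*toolz approx
yaw=-40;a=np.radians(yaw);d=np.array([np.cos(a),np.sin(a)]);pan=np.array([.3925,-.3535])
e=pan+.03*d; print("grip xy @45", e+.036*d)
E
python3 go.py 0.443 -0.396 0.235 -40 0;python3 - <<'E'
import sys;sys.path.insert(0,'.')
from h import *
cam("wrist","w2.png")
E
```

```text
grip xy @45 [ 0.44305893 -0.39592398]
t 4.9333 pos [ 0.5334 -0.0574  0.2364] q [-0.33  0.11  1.73  0.    1.3  -0.73]
shift [-0.2774 -0.2141  0.0014] turn [1.300e-01 2.000e-02 6.271e+01]
```

View pics/w2.png

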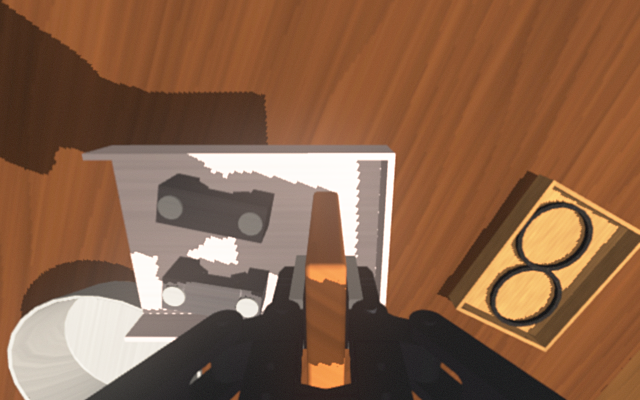

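The tray is held level in the grip, and both caps are still on it, at (215,210) and (215,285).

{"api": "servo_tool", "payload": {"series": "1 -0.002 -0.002 0 0 0 0.5;1 -0.008 -0.006 0 0 0 2;1 -0.018 -0.014 0 0 0 4;1 -0.031 -0.024 0 0 0 7;1 -0.045 -0.035 0 0 0 10;1 -0.059 -0.046 0 0 0 13;1 -0.073 -0.057 0 0 0 16;1 -0.087 -0.068 0 0 0 19.5;1 -0.101 -0.079 0 0 0 23;1 -0.115 -0.089 0 0 0 26;1 -0.129 -0.1 0 0 0 29;1 -0.143 -0.111 0 0 0 32"}}

```text
time_s: 5.98
eef_pos: [0.4843, -0.2338, 0.233]
eef_rot: [-0.001, 0.764, 0.645, -0.0]
wrist_force: [0.4, 1.0, -4.2]
opening: 0.153
grasp_force: 58.7
```

```bash
python3 go.py 0.443 -0.396 0.235 -40 0
```

```text
t 5.9833 pos [ 0.4843 -0.2338  0.233 ] q [-0.67  0.12  1.72 -0.    1.3  -0.5 ]
shift [-0.1669 -0.0137 -0.0021] turn [-0.12 -0.   30.39]
```

{"api": "servo_tool", "payload": {"series": "1 -0.015 -0.001 0 0 0 3;1 -0.031 -0.003 -0.001 0 0 6;1 -0.047 -0.004 -0.002 0 0 9;1 -0.063 -0.005 -0.002 0 0 12;1 -0.079 -0.006 -0.002 0 0 15;1 -0.095 -0.008 -0.002 0 0 18;1 -0.111 -0.009 -0.002 0 0 21;1 -0.126 -0.01 -0.002 0 0 24;1 -0.14 -0.011 -0.002 0 0 27;1 -0.15 -0.012 -0.002 0 0 29;1 -0.157 -0.013 -0.002 0 0 30;1 -0.16 -0.013 -0.002 0 0 30"}}

```text
time_s: 6.98
eef_pos: [0.446, -0.389, 0.2355]
eef_rot: [-0.001, 0.904, 0.427, -0.0]
wrist_force: [0.1, 0.1, -4.3]
opening: 0.155
grasp_force: 58.7
```

```bash
python3 go.py 0.443 -0.396 0.212 -40 45
```

```text
t 6.9833 pos [ 0.446  -0.389   0.2355] q [-0.92  0.24  1.58 -0.    1.32 -0.23]
shift [-0.0073  0.0021  0.0235] turn [-45.07  -0.22   0.54]
```

{"api": "servo_tool", "payload": {"series": "1 -0.002 0.004 0.002 -2 0 0;1 -0.004 0.01 0.006 -5 0 0;1 -0.006 0.015 0.012 -9 0 0;1 -0.007 0.017 0.017 -13 0 0;1 -0.007 0.017 0.021 -17 0 0;1 -0.007 0.017 0.023 -22 0 0;1 -0.007 0.017 0.023 -27 0 0;1 -0.007 0.017 0.023 -32 0 0;1 -0.007 0.017 0.023 -37 0 0;1 -0.007 0.017 0.023 -41 0 0;1 -0.007 0.017 0.023 -44 0 0;1 -0.007 0.017 0.023 -46 0 0"}}

```text
time_s: 7.98
eef_pos: [0.4551, -0.4028, 0.2125]
eef_rot: [0.353, 0.832, 0.394, 0.167]
wrist_force: [1.3, 0.4, -2.4]
opening: 0.159
grasp_force: 59.2
```

{"api": "servo_tool", "payload": {"series": "1 0 0 0 0 0 0;1 0 0 0 0 0 0;1 0 0 0 0 0 0;1 0 0 0 0 0 0;1 0 0 0 0 0 0;1 0 0 0 0 0 0"}}

```text
time_s: 8.48
eef_pos: [0.4561, -0.4043, 0.2136]
eef_rot: [0.353, 0.832, 0.394, 0.167]
wrist_force: [-0.7, -0.1, -2.4]
opening: 0.153
grasp_force: 59.1
```

```bash
python3 - <<'E'
from h import *
a=cam("wrist")["img"];b=cam("scene")["img"]
v=np.vstack([a,b]);cv2.imwrite("pics/w3.png",cv2.resize(v,None,fx=.75,fy=.75)[:,:,::-1])
E
python3 go.py 0.45 -0.4 0.3 -40 45
```

```text
t 8.5833 pos [ 0.4559 -0.4042  0.2135] q [-1.05 -0.05  2.15  0.77  0.37 -1.  ]
shift [-0.0005  0.0572 -0.0654] turn [ 1.   -0.5   0.51]
```

View pics/w3.png

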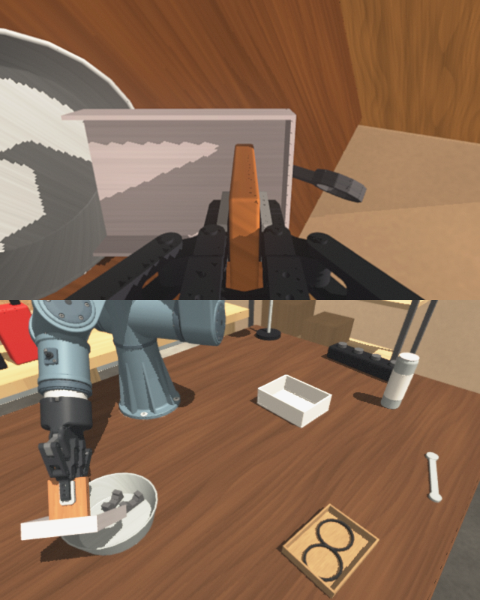

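The caps are in the pan in the scene half, at (125,500), and the tray is empty. Next I raise it, level it and carry it back.

{"api": "servo_tool", "payload": {"series": "1 0 0.004 -0.004 0 0 0;1 0 0.012 -0.012 0 0 0;1 0 0.022 -0.022 0 0 0;1 0 0.033 -0.033 2 0 0;1 0 0.043 -0.043 6 0 0;1 0 0.05 -0.05 11 0 0;1 0 0.053 -0.053 16 0 0;1 0 0.053 -0.053 22 0 0;1 0 0.053 -0.053 28 0 0;1 0 0.053 -0.053 34 0 0;1 0 0.053 -0.053 40 0 0;1 0 0.053 -0.053 46 0 0"}}

```text
time_s: 9.58
eef_pos: [0.4552, -0.4037, 0.2893]
eef_rot: [-0.001, 0.904, 0.428, -0.001]
wrist_force: [0.4, -0.6, -4.0]
opening: 0.161
grasp_force: 59.0
```

```bash
python3 go.py 0.533 -0.058 0.25 22.7 0
```

```text
t 9.5833 pos [ 0.4552 -0.4037  0.2893] q [-0.92  0.23  1.48 -0.    1.43 -0.23]
shift [ 0.3168 -0.1588  0.0394] turn [-1.800e-01 -4.000e-02 -6.203e+01]
```

{"api": "servo_tool", "payload": {"series": "1 0.008 -0.004 0 0 0 -2;1 0.026 -0.013 0 0 0 -6;1 0.048 -0.024 0 0 0 -10;1 0.07 -0.035 0 0 0 -14;1 0.092 -0.046 0 0 0 -18;1 0.114 -0.057 0 0 0 -22;1 0.136 -0.068 0 0 0 -27;1 0.158 -0.079 0 0 0 -32;1 0.18 -0.09 0 0 0 -37;1 0.202 -0.101 0.005 0 0 -42;1 0.224 -0.112 0.01 0 0 -47;1 0.246 -0.123 0.015 0 0 -52"}}

```text
time_s: 10.58
eef_pos: [0.5155, -0.1333, 0.2733]
eef_rot: [0.002, 0.622, 0.783, 0.001]
wrist_force: [0.8, 0.1, -2.9]
opening: 0.157
grasp_force: 60.0
```

```bash
python3 go.py 0.533 -0.058 0.12 22.7 0
```

```text
t 10.5833 pos [ 0.5155 -0.1333  0.2733] q [-0.48  0.07  1.7   0.    1.37 -0.7 ]
shift [0.0697 0.0335 0.1533] turn [ 0.17  0.1  -9.69]
```

{"api": "servo_tool", "payload": {"series": "1 0.018 0.008 0.008 0 0 -4;1 0.034 0.016 0.018 0 0 -7;1 0.048 0.023 0.03 0 0 -9.5;1 0.058 0.028 0.045 0 0 -9.5;1 0.064 0.031 0.062 0 0 -9.5;1 0.066 0.032 0.08 0 0 -9.5;1 0.066 0.032 0.098 0 0 -9.5;1 0.066 0.032 0.115 0 0 -9.5;1 0.066 0.032 0.13 0 0 -9.5;1 0.066 0.032 0.142 0 0 -9.5;1 0.066 0.032 0.15 0 0 -9.5;1 0.066 0.032 0.153 0 0 -9.5"}}

```text
time_s: 11.58
eef_pos: [0.5314, -0.0632, 0.1191]
eef_rot: [-0.0, 0.558, 0.83, 0.0]
wrist_force: [-0.3, -0.4, -2.1]
opening: 0.157
grasp_force: 59.9
```

```bash
python3 go.py 0.533 -0.058 0.0715 22.7 0; python3 - <<'E'
from h import *
W=cloud(cam("wrist"));r=rot(ctrl.get_obs());p=ctrl.get_obs()["eef_pos"]
# tray floor plane in tool coordinates: relative tilt of the tray
L=r.inv().apply((W.reshape(-1,3)-p)); s=np.isfinite(L).all(1)&(L[:,1]>-.11)&(L[:,1]<-.02)&(abs(L[:,0])<.045)&(L[:,2]>.06)&(L[:,2]<.08)
A=np.c_[L[s][:,:2],np.ones(s.sum())];k=np.linalg.lstsq(A,L[s][:,2],rcond=None)[0];print(s.sum(),k)
E
```

```text
t 11.5833 pos [ 0.5314 -0.0632  0.1191] q [-0.34  0.26  1.81  0.    1.07 -0.73]
shift [0.0042 0.0035 0.0476] turn [-0.02 -0.04 -0.48]
21007 [-0.00054997 -0.0001652   0.0679863 ]
```

{"api": "servo_tool", "payload": {"series": "1 0 0 0.006 0 0 0;1 0 0 0.014 0 0 0;1 0 0 0.022 0 0 0;1 0 0 0.03 0 0 0;1 0 0 0.036 0 0 0;1 0 0 0.041 0 0 0;1 0 0 0.044 0 0 0;1 0 0 0.046 0 0 0;1 0 0 0.047 0 0 0;1 0 0 0.048 0 0 0;1 0 0 0.048 0 0 0;1 0 0 0.048 0 0 0"}}

```text
time_s: 12.63
eef_pos: [0.5323, -0.0637, 0.0725]
eef_rot: [0.0, 0.558, 0.83, 0.0]
wrist_force: [0.3, -0.3, -2.4]
opening: 0.158
grasp_force: 60.0
```

Not touching yet, since the wrist still carries the full tray weight. I lower a little more.

{"api": "servo_tool", "payload": {"series": "1 0 0 0.0005 0 0 0;1 0 0 0.001 0 0 0;1 0 0 0.0015 0 0 0;1 0 0 0.002 0 0 0;1 0 0 0.002 0 0 0;1 0 0 0.002 0 0 0"}}

```text
time_s: 13.13
eef_pos: [0.5322, -0.0636, 0.0706]
eef_rot: [0.0, 0.558, 0.83, -0.0]
wrist_force: [-1.6, 0.8, 2.9]
opening: 0.155
grasp_force: 60.8
```

Contact (+2.9 N). Open moderately, then fully, then go up.

{"api": "servo_tool", "payload": {"series": "0.6 0 0 0 0 0 0;0.5 0 0 0 0 0 0;0.3 0 0 0 0 0 0;0 0 0 0 0 0 0;-0.3 0 0 0 0 0 0;-0.6 0 0 0 0 0 0;-0.6 0 0 0 0 0 0;-0.6 0 0 0 0 0 0;-0.6 0 0 0 0 0 0"}}

```text
time_s: 13.88
eef_pos: [0.5321, -0.0636, 0.0702]
eef_rot: [0.0, 0.558, 0.83, -0.0]
wrist_force: [0.5, -0.1, -0.4]
opening: 0.798
grasp_force: 0.0
```

{"api": "servo_tool", "payload": {"series": "-0.6 0 0 -0.005 0 0 0;-0.6 0 0 -0.015 0 0 0;-0.6 0 0 -0.03 0 0 0;-0.6 0 0 -0.05 0 0 0;-0.6 0 0 -0.07 0 0 0;-0.6 0 0 -0.09 0 0 0;-0.6 0 0 -0.11 0 0 0;-0.6 0 0 -0.13 0 0 0;-0.6 0 0 -0.145 0 0 0;-0.6 0 0 -0.15 0 0 0;-0.6 0 0 -0.15 0 0 0;-0.6 0 0 -0.15 0 0 0"}}

```text
time_s: 14.88
eef_pos: [0.5319, -0.0635, 0.2202]
eef_rot: [0.0, 0.558, 0.83, 0.0]
wrist_force: [-0.6, -0.2, -0.5]
opening: 0.8
grasp_force: 0.0
```

```bash
python3 - <<'E'
from h import *
a=cam("top")["img"];b=cam("scene")["img"]
cv2.imwrite("pics/w4.png",cv2.resize(np.vstack([a,b]),None,fx=.75,fy=.75)[:,:,::-1])
E
```

```text
(no output)
```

View pics/w4.png

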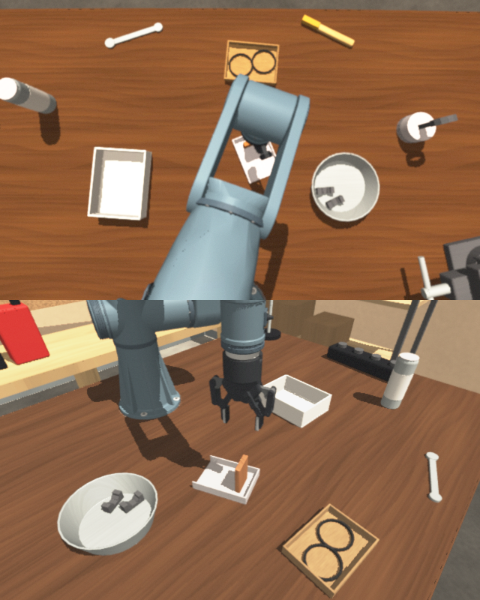

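Both caps lie in the pan, at (324,191) and (334,202). The empty tray is flat on the bench, and the gripper is clear of it.

```bash
python3 -c "
from bench import ctrl; print(ctrl.hand_in())"
```

```text
the job is handed in; nothing more can be done
None
```

The job is handed in at about 15 s of robot time: both bearing caps are in the round steel pan, the pan is standing on the bench, and the empty tray is back down flat and released.

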